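# Shim up the hinged inspection plate with a levelling wedge and hold it

## Task

Lift the orange-handled levelling wedge up and off its peg, set its sole flat on the apron in front of the hinged aluminium plate, and push the thin nose squarely under the middle of the plate's front lip until the lip has just come up off its two rubber pads, about 5 mm, never more than a centimetre. Raise the plate with the wedge only, keep the gripper off it, and leave the tape, stamp and bottle alone. Finish still gripping the wedge, holding it still in place with the plate resting on it, so that a colleague can reset the pads.

Things in the scene. Friction and masses are not known exactly. Their poses are not given: they have to be found in the camera images.
- wedge: Loose levelling wedge, about 0.25 kg: steel body 151 mm long, 36 wide, with an upright orange handle, 122 high in all. Origin in the flat sole under the handle; own x points to the thin nose (at +91 mm; heel at -60), z up. Its top slopes evenly from 3 mm thick at the nose to 21 mm at x = 6 mm. It starts hanging level, the window in its handle on the rack's peg, nose along the rack's +x.
- wedge_grip (a point): Middle of the wedge's grip, 103 mm above the sole, right above the wedge's origin. The handle is 12 mm thick along the wedge's x and 38 wide along y; its solid part from 68 to 122 mm above the sole is the grip, best taken from above across the 12 mm.
- wedge_nose (a point): Middle of the wedge's nose edge, at sole height.
- wedge_eye (a point): Middle of the top edge of the window through the wedge's handle (along its x), 68 mm above the sole; the window is 22 mm wide and 28 mm high. This edge rests on the peg at the start.
- rack: Fixed dark steel rack with one level peg, 10 mm wide, 8 high, top 98 mm above the bench. Origin on the bench under the hanging handle (to 4 mm); own x runs along the peg to the post, near face at x = 115 mm. At x = -22 mm the peg ends in an upturned tip 6 mm above its top: the wedge must rise 8 to 18 mm, then leave along -x until its nose is out from under the peg. Foot 180 x 90 x 8 mm.
- rack_peg (a point): Point on the top face of the peg, right above the rack's origin.
- fixture: Fixed grey base 320 x 190 x 10 mm. Origin on the bench under the middle of the plate's lip; own x points from the lip back to the hinge, z up. In front of the lip (x = -160 mm to 0) is a bare flat apron, top 10 mm above the bench. Two rubber pads at x = 12, y = -72 and +72 mm, 22 mm across, tops 18 mm above the bench, bear the plate: an 8 mm gap is left between apron and lip.
- plate: Aluminium inspection plate 150 x 186 x 10 mm, about 0.6 kg, hinged at its back edge on the fixture; its top starts 28 mm above the bench. Origin on the hinge axis, 150 mm behind the lip, 23 mm above the bench; own x points away from the lip. It rises freely when its lip is pushed up and falls back by its weight (2 to 4 N at the lip).
- plate_lip (a point): Middle of the plate's front lower edge (the lip). 18 mm above the bench when the plate lies on its pads; its height above that is the lift.
- tape: Bystander: green tape roll lying flat, 96 x 101 x 24 mm, origin centre of the underside.
- stamp: Bystander: turned wooden inspection stamp standing upright, 27 mm across, 63 high, origin centre of the underside.
- bottle: Bystander: white dispenser bottle with a blue collar, 60 x 60 x 138 mm, origin centre of the underside.
Things that resemble listed ones, but are neither listed nor needed, are in the scene too. There is more than one size of the wedge; the one meant has the size given above.

How it is judged:
On the way:
1. the wedge is in the gripper, clear of the peg and rack (distance between wedge_eye and rack_peg above 0.05 m and contact force between wedge and rack below 0.05 N and contact force between the fingers and wedge above 1 N), for 0.1 s.
At the end, for the whole second after the job is handed in: Lip 2 to 8 mm above rest, borne by the wedge (over 0.5 N), untouched by the robot; wedge gripped (over 2 N), still, sole on the apron (5 mm, tilt under 0.1 rad), nose over 20 mm under the lip, within 35 mm of its middle and 0.2 rad of square; tape, stamp, bottle upright (z of plate_lip in the frame of fixture between 0.02 and 0.026 m and contact force between wedge and plate above 0.5 N and contact force between the fingers and wedge above 2 N and contact force between each of the arm, the fingers and plate below 0.3 N and x of wedge_nose in the frame of fixture above 0.02 m and y of wedge_nose in the frame of fixture between -0.035 and 0.035 m and angle between the x axis of wedge and the x axis of fixture, either way round below 0.2 rad and angle between wedge's own z axis and vertical below 0.1 rad and z of wedge in the frame of fixture below 0.015 m and x of wedge in the frame of fixture below 0 m and linear speed of each of wedge, plate below 0.02 m/s and angle between each of tape, stamp, bottle's own z axis and vertical below 0.2 rad); the arm keeps its last pose, push and grip.
It fails at once if the plate's lip is raised more than 12 mm (z of plate_lip in the frame of fixture above 0.03 m).
It fails at once if the robot itself pushes on the plate with more than 3 N (contact force between any of the fingers, the arm and plate above 3 N).
It fails at once if tape, stamp or bottle is displaced by more than 30 mm (distance of any of tape, stamp, bottle from where it was at the start of the episode above 0.03 m).
It also fails if it takes over 48 s, if anything falls off the work surface, if the arm or the gripper's body presses on something with over 40 N, if the wrist force passes 120 N, or if a joint passes its speed limit or range.

## Robot

A 6-joint arm with a two-finger parallel gripper is mounted at the origin on a cart in front of the work surface, level with it; the furniture and walls round the work are solid. World frame = base frame: x ahead of the robot, y to its left, z up, the work surface at z = 0. Lengths are in m, angles in rad, forces in N, time in s.
With the tool pointing down it reaches from about 0.325 to 0.775 m from the base axis. Payload 5.5 kg.
Tool frame: the origin (TCP) lies at the very end of the fingers, on their centre line; the grasp point (between the pads) lies 19 mm behind it; z points along the fingers, y is the line along which they close (so a half turn about z gives the same grasp; the last joint's range is limited). The gripper opens to 85 mm and grips with 20 to 120 N. Pads are 22 mm wide; open, the fingers measure 114 mm over their backs; the gripper's body (76 mm by 85 mm) begins 54 mm behind the grasp point. The pads swing forward as they close: fully open they stand 13 mm farther back than shut.
Start: joints at [-1.319, 0.091, 1.231, -0, 1.82, -0.057], TCP at [0.182, -0.572, 0.231] pointing down, gripper open.
Joint ranges: [-2.87, 2.87], [-0.86, 2.18], [0.17, 2.46], [-1.51, 4.65], [0.06, 2.69], [-2.65, 2.65]. Speed limits (rad/s): [2.57, 2.57, 3.01, 3.14, 3.14, 3.14].

## Interface

Orientations are given as a unit quaternion [w, x, y, z].
In Python, from rig import robot, camera, camera_params gives the robot as it stands.
- The arm moves only by the tool apply_moves, never from a script. Its argument "plan" is a list of rows, each an object of numbers: "rx", "ry", "rz": the turn, a rotation vector about the tool's x, y, z in degrees; "tx", "ty", "tz": the shift along the tool's x, y, z in mm; "fingers": the closure, from 0 (fully open) to 1 (shut). In form: [{"rx": .., "ry": .., "rz": .., "tx": .., "ty": .., "tz": .., "fingers": ..}, ...]. A call has 1 to 12 rows; each row shifts and turns the commanded pose from where the row before left it, along the tool's axes as they then stand; what a row does not reach is not made up. A row lasts 1/10 s, in which the tool goes at most 50 mm and 8.59 degrees, less where a joint would pass 70% of its speed; a pose out of reach is approached as far as the arm can. A call is refused whole if a number of a shift passes 50 or a number of a turn 8.59, either way. A call with a gripper value outside its range is refused whole. The fingers move at their own pace and stop on an object; "newtons" is the grip in N (left out, the last holds). Time passes only in rows, so rows that do not move let the fingers close. It gives the time, the measured TCP pose, the force, the opening and the grip force at its end, in the units of the state.
- robot.get_state(): the state, without advancing time (a new reading comes with each control period).
- camera(name): name is "side" or "top"; returns the picture (400x640x3 uint8, red, green, blue); there is no depth.
- camera_params(name): a dict with "mtx" (3x3 intrinsics, pixels), "extrinsics" (4x4, takes a point from world to camera coordinates). Camera axes: x right, y up, looking along -z (the intrinsics and any distortion apply to the point x, -y, -z); pixel columns grow to the right and rows downward; lengths in m; the calibration is good to about 2 mm. A picture is of the moment at which its call begins. camera_params takes no time and is no camera call.
- robot.job_done(): hands the job in; it is judged then, once.
The state is a dict: "time_s": time; "q": joint angles; "joint_vel": joint speeds; "joint_torque": joint torques, N m; "tcp_pos": TCP position; "tool_rot": TCP orientation; "contact_force": force on the tool from outside, world axes, zero at the start; "ft_torque": the same for the moment, N m; "grip_width": finger opening in m; "grip_force": force on a finger pad.
Only numpy, scipy, OpenCV 4.12 (cv2) and the standard library are available. Lean on these libraries where they do the work, as an engineer would, in place of code of your own. Each camera call takes 0.05 s, during which the arm holds its last target. There are 200 camera calls.

## Working session

There is one attempt and no reset: what is moved stays moved. The work goes in short steps, Python scripts to look and compute and a tool call to move; the robot and the scene stay as the last step left them, time stands still between calls to the robot, and variables do not carry over. Pictures are saved under pics/ and viewed, at most 10 in all, crops included, and the job is handed in when it is done.

Besides the shell and the picture viewer there is one more tool, called after "Request:" by a JSON object that holds its "api" and its "payload", one argument or row to a line. apply_moves: Moves the arm, as the interface text tells. Its arguments: {"type":"object","properties":{"plan":{"type":"array","items":{"type":"object","properties":{"rx":{"type":"number"},"ry":{"type":"number"},"rz":{"type":"number"},"tx":{"type":"number"},"ty":{"type":"number"},"tz":{"type":"number"},"fingers":{"type":"number"}}}},"newtons":{"type":"number"}},"required":["plan"]}

```bash
mkdir -p pics; python3 - <<'E'
from rig import robot,camera,camera_params
import cv2,numpy as np
for n in("side","top"):
    cv2.imwrite(f"pics/{n}0.png",camera(n)[:,:,::-1]); p=camera_params(n);print(n,{k:np.round(v,4).tolist() if k in("mtx","extrinsics") else v for k,v in p.items()})
print(robot.get_state())
E
```

```text
side {'mtx': [[470.4403, 0.0, 320.6508], [0.0, 470.4403, 199.5297], [0.0, 0.0, 1.0]], 'extrinsics': [[0.9219, -0.3874, 0.0084, -0.5287], [0.1552, 0.389, 0.9081, -0.198], [-0.3551, -0.8358, 0.4188, -1.3697], [0.0, 0.0, 0.0, 1.0]]}
top {'mtx': [[512.9467, 0.0, 325.5713], [0.0, 512.9467, 201.7261], [0.0, 0.0, 1.0]], 'extrinsics': [[-0.0206, -0.9995, -0.0222, 0.0105], [0.9937, -0.023, 0.1098, -0.556], [-0.1103, -0.0198, 0.9937, -1.6499], [0.0, 0.0, 0.0, 1.0]]}
{'time_s': 0.1, 'q': array([-1.31866664e+00,  9.18344940e-02,  1.23177481e+00,  1.10367505e-05,
        1.81979549e+00, -5.67134630e-02]), 'joint_vel': array([ 0.00072543, -0.00097923, -0.00443464,  0.00066193,  0.00185693,
        0.0011317 ]), 'joint_torque': array([ 3.49205824e-03, -4.60219431e+01, -4.19216716e+01,  7.99127429e-05,
        1.06860639e-02, -3.13682119e-05]), 'tcp_pos': array([ 0.1823057 , -0.57137105,  0.23022817]), 'tool_rot': array([-9.02273407e-04,  9.88100049e-01,  1.53809860e-01, -8.30660038e-05]), 'contact_force': array([0.37646225, 0.53435115, 0.50804389]), 'ft_torque': array([-0.03638245, -0.01058241,  0.00425795]), 'grip_force': 0.0, 'grip_width': 0.08528062203327262}
```

View pics/side0.png

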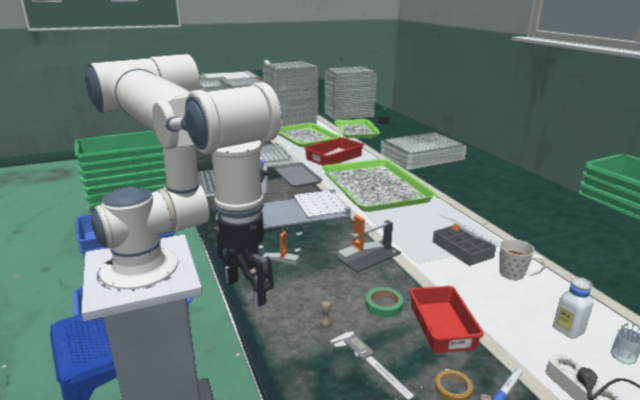

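View pics/top0.png

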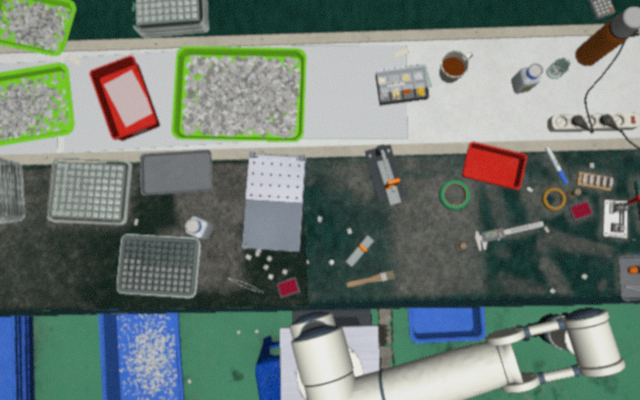

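The side view shows an orange handle on the dark rack at (358,232) and a smaller loose wedge at (283,245). In the top view these are at (391,183) and (360,250). The one on the rack's peg is the larger, so it is the one meant. The fixture is at (273,200) in the top view. I'll confirm with one enlarged crop montage.

```bash
python3 - <<'E'
import cv2,numpy as np
t=cv2.imread("pics/top0.png");s=cv2.imread("pics/side0.png")
a=cv2.resize(t[140:270,235:415],None,fx=4.4,fy=4.4,interpolation=cv2.INTER_CUBIC)
b=cv2.resize(s[180:280,250:410],None,fx=5,fy=5,interpolation=cv2.INTER_CUBIC)
cv2.imwrite("pics/c1.png",a);cv2.imwrite("pics/c2.png",b)
E
```

```text
(no output)
```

View pics/c1.png

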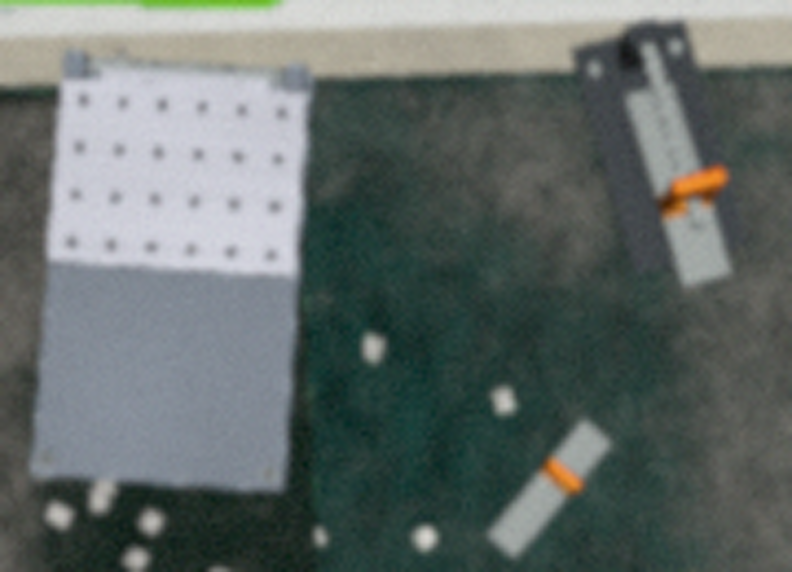

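View pics/c2.png

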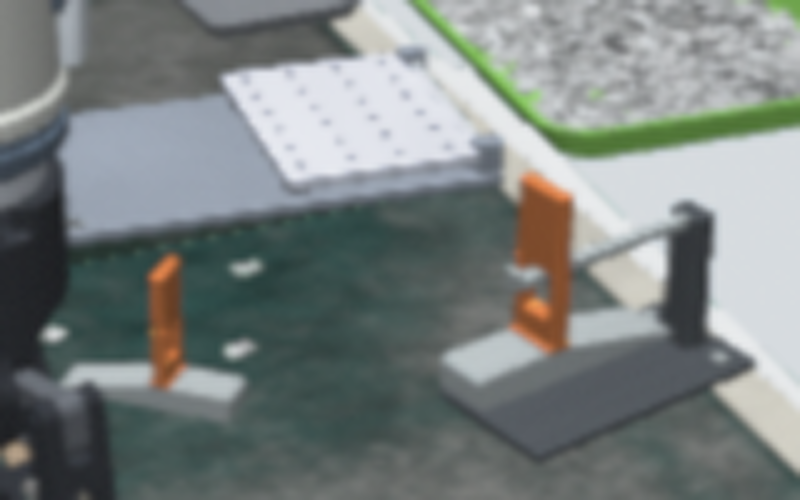

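Crops: in the top crop, the rack wedge's heel corners are at (687,288) and (733,273), nose near (650,88), handle top near (702,180). The lip runs from (47,263) to (296,276), and the apron's front corners are (32,475) and (285,491). The side crop confirms it: the rack wedge's handle hangs on the peg, top at (547,183), with the window around it. The small wedge lies on the bench and is not the one.

```bash
cat > h.py <<'E'
import numpy as np
from rig import robot,camera,camera_params
from scipy.spatial.transform import Rotation as R
def ray(n,u,v):
    p=camera_params(n);K=np.array(p["mtx"]);E=np.array(p["extrinsics"])
    d=np.linalg.inv(K)@[u,v,1];d=np.array([d[0],-d[1],-d[2]])
    return -E[:3,:3].T@E[:3,3],E[:3,:3].T@d
def onz(n,u,v,z):
    c,d=ray(n,u,v);return c+d*(z-c[2])/d[2]
def proj(n,X):
    p=camera_params(n);K=np.array(p["mtx"]);E=np.array(p["extrinsics"])
    x=E[:3,:3]@X+E[:3,3];x=K@[x[0],-x[1],-x[2]];return x[:2]/x[2]
E
python3 - <<'E'
from h import *
T=lambda u,v,z:onz("top",235+(u+.5)/4.4-.5,140+(v+.5)/4.4-.5,z)
S=lambda u,v,z:onz("side",250+(u+.5)/5-.5,180+(v+.5)/5-.5,z)
for n,a in dict(heelL=(687,288,.051),heelR=(733,273,.051),noseL=(628,95,.033),noseR=(672,84,.033),htopC=(702,177,.152),h1=(677,186,.152),h2=(725,171,.152),lipL=(47,263,.028),lipR=(296,276,.028),apL=(32,475,.01),apR=(285,491,.01),bkL=(65,70,.028),bkR=(312,84,.028)).items(): print(n,np.round(T(*a),4))
for n,a in dict(hL=(522,178,.152),hR=(572,192,.152),heelBL=(443,388,.03),lipfront=(292,190,.028)).items(): print("S",n,np.round(S(*a),4))
E
```

```text
heelL [ 0.5381 -0.212   0.051 ]
heelR [ 0.5484 -0.246   0.051 ]
noseL [ 0.6861 -0.1749  0.033 ]
noseR [ 0.6936 -0.2081  0.033 ]
htopC [ 0.6048 -0.2142  0.152 ]
h1 [ 0.5989 -0.1967  0.152 ]
h2 [ 0.6086 -0.2302  0.152 ]
lipL [0.5702 0.2628 0.028 ]
lipR [0.5561 0.0763 0.028 ]
apL [0.4127 0.2778 0.01  ]
apR [0.3968 0.0882 0.01  ]
bkL [0.7168 0.2486 0.028 ]
bkR [0.7014 0.0619 0.028 ]
S hL [ 0.5928 -0.198   0.152 ]
S hR [ 0.6112 -0.2245  0.152 ]
S heelBL [ 0.5407 -0.2097  0.03  ]
S lipfront [0.5533 0.0641 0.028 ]
```

Request:
{"api": "apply_moves", "payload": {
  "plan": [
    {"rz": -8.5},
    {"rz": -8.5},
    {"rz": -8.5},
    {"rz": -8.5},
    {"rz": -8.5},
    {"rz": -8.5},
    {"rz": -8.5},
    {"rz": -8.5},
    {"rz": -8.5},
    {"rz": -8.5},
    {"rz": -1.8},
    {}
  ]
}}

```text
invalid input
```

```bash
cat >> h.py <<'E'
def to(x,y,z,yaw):
    s=robot.get_state();w=np.array(s["tool_rot"]);r=R.from_quat(np.r_[w[1:],w[0]])
    a=np.radians(yaw);t=R.from_matrix(np.array([[np.sin(a),np.cos(a),0],[-np.cos(a),np.sin(a),0],[0,0,-1]])*[[-1,1,1],[-1,1,1],[1,1,1]])
    print("t",s["time_s"],"pos",np.round(s["tcp_pos"],4),"shift mm",np.round(r.inv().apply(np.array([x,y,z])-s["tcp_pos"])*1e3,1),"rot deg",np.round((r.inv()*t).as_rotvec(degrees=True),2),"F",np.round(s["contact_force"],2),"grip",s["grip_width"],s["grip_force"],"q",np.round(s["q"],2))
E
python3 - <<'E'
from h import *
a=np.radians(14.5)
to(.602,-.214,.23,14.5)
E
```

```text
t 0.1 pos [ 0.1823 -0.5714  0.2302] shift mm [ 508.5 -212.9    0.7] rot deg [-8.00e-02 -8.00e-02 -8.68e+01] F [0.38 0.53 0.51] grip 0.08528062203327262 0.0 q [-1.32  0.09  1.23  0.    1.82 -0.06]
```

Request:
{"api": "apply_moves", "payload": {
  "newtons": 60,
  "plan": [
    {"rx": 0,"ry": 0,"rz": -8.5,"tx": 0,"ty": 0,"tz": 0,"fingers": 0},
    {"rx": 0,"ry": 0,"rz": -8.5,"tx": 0,"ty": 0,"tz": 0,"fingers": 0},
    {"rx": 0,"ry": 0,"rz": -8.5,"tx": 0,"ty": 0,"tz": 0,"fingers": 0},
    {"rx": 0,"ry": 0,"rz": -8.5,"tx": 0,"ty": 0,"tz": 0,"fingers": 0},
    {"rx": 0,"ry": 0,"rz": -8.5,"tx": 0,"ty": 0,"tz": 0,"fingers": 0},
    {"rx": 0,"ry": 0,"rz": -8.5,"tx": 0,"ty": 0,"tz": 0,"fingers": 0},
    {"rx": 0,"ry": 0,"rz": -8.5,"tx": 0,"ty": 0,"tz": 0,"fingers": 0},
    {"rx": 0,"ry": 0,"rz": -8.5,"tx": 0,"ty": 0,"tz": 0,"fingers": 0},
    {"rx": 0,"ry": 0,"rz": -8.5,"tx": 0,"ty": 0,"tz": 0,"fingers": 0},
    {"rx": 0,"ry": 0,"rz": -8.5,"tx": 0,"ty": 0,"tz": 0,"fingers": 0},
    {"rx": 0,"ry": 0,"rz": -1.8,"tx": 0,"ty": 0,"tz": 0,"fingers": 0}
  ]
}}

```text
time_s: 1.2
tcp_pos: [0.1823, -0.5715, 0.2306]
tool_rot: [-0.0, 0.61, 0.792, 0.0]
contact_force: [-0.5, -0.3, -0.1]
grip_width: 0.0856
grip_force: 0.0
```

```bash
python3 -c "
from h import *
to(.602,-.214,.23,14.5)"
```

```text
t 1.2 pos [ 0.1823 -0.5715  0.2306] shift mm [238.8 496.9   0.9] rot deg [ 0.   -0.07  0.26] F [-0.53 -0.3  -0.1 ] grip 0.08558120531766099 0.0 q [-1.32  0.09  1.23  0.    1.82 -1.58]
```

Request:
{"api": "apply_moves", "payload": {
  "plan": [
    {"tx": 20,"ty": 41,"tz": 0,"rx": 0,"ry": 0,"rz": 0,"fingers": 0},
    {"tx": 20,"ty": 41,"tz": 0,"rx": 0,"ry": 0,"rz": 0,"fingers": 0},
    {"tx": 20,"ty": 41,"tz": 0,"rx": 0,"ry": 0,"rz": 0,"fingers": 0},
    {"tx": 20,"ty": 41,"tz": 0,"rx": 0,"ry": 0,"rz": 0,"fingers": 0},
    {"tx": 20,"ty": 41,"tz": 0,"rx": 0,"ry": 0,"rz": 0,"fingers": 0},
    {"tx": 20,"ty": 41,"tz": 0,"rx": 0,"ry": 0,"rz": 0,"fingers": 0},
    {"tx": 20,"ty": 41,"tz": 0,"rx": 0,"ry": 0,"rz": 0,"fingers": 0},
    {"tx": 20,"ty": 41,"tz": 0,"rx": 0,"ry": 0,"rz": 0,"fingers": 0},
    {"tx": 20,"ty": 41,"tz": 0,"rx": 0,"ry": 0,"rz": 0,"fingers": 0},
    {"tx": 20,"ty": 41,"tz": 0,"rx": 0,"ry": 0,"rz": 0,"fingers": 0},
    {"tx": 20,"ty": 41,"tz": 0,"rx": 0,"ry": 0,"rz": 0,"fingers": 0},
    {"tx": 19,"ty": 41,"tz": 0,"rx": 0,"ry": 0,"rz": 0,"fingers": 0}
  ]
}}

```text
time_s: 2.4
tcp_pos: [0.6, -0.2155, 0.2307]
tool_rot: [-0.0, 0.612, 0.791, -0.0]
contact_force: [0.4, 0.4, 0.5]
grip_width: 0.0853
grip_force: 0.0
```

```bash
python3 -c "
from h import *
to(.602,-.214,.114,14.5)"
```

```text
t 2.4 pos [ 0.6    -0.2155  0.2307] shift mm [  0.9   2.4 116.7] rot deg [-0.04 -0.02  0.  ] F [0.42 0.44 0.54] grip 0.08534331224203759 0.0 q [-0.4   0.19  1.12 -0.    1.83 -0.65]
```

Request:
{"api": "apply_moves", "payload": {
  "plan": [
    {"tx": 0,"ty": 2,"tz": 29,"rx": 0,"ry": 0,"rz": 0,"fingers": 0},
    {"tx": 1,"ty": 0,"tz": 29,"rx": 0,"ry": 0,"rz": 0,"fingers": 0},
    {"tx": 0,"ty": 0,"tz": 29,"rx": 0,"ry": 0,"rz": 0,"fingers": 0},
    {"tx": 0,"ty": 0,"tz": 20,"rx": 0,"ry": 0,"rz": 0,"fingers": 0},
    {"tx": 0,"ty": 0,"tz": 8,"rx": 0,"ry": 0,"rz": 0,"fingers": 0},
    {"tx": 0,"ty": 0,"tz": 0,"rx": 0,"ry": 0,"rz": 0,"fingers": 0}
  ]
}}

```text
time_s: 3.0
tcp_pos: [0.5998, -0.2154, 0.1144]
tool_rot: [-0.002, 0.612, 0.791, -0.0]
contact_force: [-0.6, 0.2, 0.3]
grip_width: 0.0855
grip_force: 0.0
```

```bash
python3 -c "
from h import *
import cv2
to(.602,-.214,.114,14.5)
a=camera('side')[:,:,::-1][170:290,290:430];b=camera('top')[:,:,::-1][140:260,300:440]
cv2.imwrite('pics/d.png',cv2.resize(cv2.hconcat([a,b]),None,fx=2.85,fy=2.85*1.4,interpolation=cv2.INTER_CUBIC))"
```

```text
t 3.0 pos [ 0.5998 -0.2154  0.1144] shift mm [0.8 2.5 0.4] rot deg [-0.15 -0.12 -0.01] F [-0.64  0.2   0.33] grip 0.08547091242401461 0.0 q [-0.4   0.2   1.32  0.    1.63 -0.65]
```

View pics/d.png

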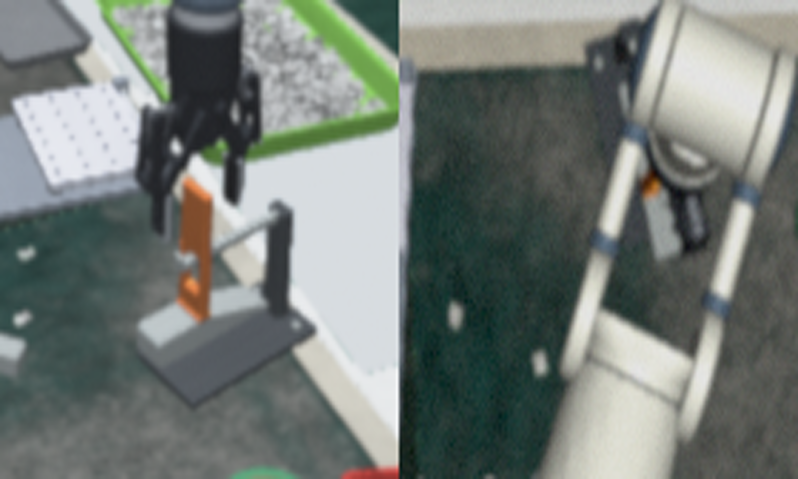

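The handle's top (198,190) stands between the two open fingertips at (160,220) and (235,190) in the side view, so I'm closing.

Request:
{"api": "apply_moves", "payload": {
  "newtons": 60,
  "plan": [
    {"tx": 0,"ty": 2,"tz": 0,"rx": 0,"ry": 0,"rz": 0,"fingers": 0.4},
    {"tx": 0,"ty": 0,"tz": 0,"rx": 0,"ry": 0,"rz": 0,"fingers": 0.6},
    {"tx": 0,"ty": 0,"tz": 0,"rx": 0,"ry": 0,"rz": 0,"fingers": 1},
    {"tx": 0,"ty": 0,"tz": 0,"rx": 0,"ry": 0,"rz": 0,"fingers": 1},
    {"tx": 0,"ty": 0,"tz": 0,"rx": 0,"ry": 0,"rz": 0,"fingers": 1},
    {"tx": 0,"ty": 0,"tz": 0,"rx": 0,"ry": 0,"rz": 0,"fingers": 1},
    {"tx": 0,"ty": 0,"tz": 0,"rx": 0,"ry": 0,"rz": 0,"fingers": 1},
    {"tx": 0,"ty": 0,"tz": 0,"rx": 0,"ry": 0,"rz": 0,"fingers": 1}
  ]
}}

```text
time_s: 3.9
tcp_pos: [0.6025, -0.2153, 0.1166]
tool_rot: [0.0, 0.612, 0.791, -0.0]
contact_force: [-1.6, 0.8, 1.8]
grip_width: 0.0115
grip_force: 58.7
```

```bash
python3 -c "
from h import *
to(.602,-.214,.114,14.5)"
```

```text
t 3.9 pos [ 0.6025 -0.2153  0.1166] shift mm [ 1.4 -0.2  2.6] rot deg [ 0.01  0.02 -0.02] F [-1.59  0.78  1.75] grip 0.011460392683470008 58.70295524597168 q [-0.4   0.2   1.31 -0.    1.63 -0.65]
```

Request:
{"api": "apply_moves", "payload": {
  "plan": [
    {"tx": 0,"ty": 0,"tz": -5,"rx": 0,"ry": 0,"rz": 0,"fingers": 1},
    {"tx": 0,"ty": 0,"tz": -5,"rx": 0,"ry": 0,"rz": 0,"fingers": 1},
    {"tx": 0,"ty": 0,"tz": -3,"rx": 0,"ry": 0,"rz": 0,"fingers": 1},
    {"tx": 0,"ty": 0,"tz": 0,"rx": 0,"ry": 0,"rz": 0,"fingers": 1},
    {"tx": 0,"ty": 0,"tz": 0,"rx": 0,"ry": 0,"rz": 0,"fingers": 1}
  ]
}}

```text
time_s: 4.4
tcp_pos: [0.6025, -0.2151, 0.1292]
tool_rot: [-0.0, 0.612, 0.791, 0.0]
contact_force: [-0.3, 0.4, -2.1]
grip_width: 0.0115
grip_force: 58.4
```

```bash
python3 -c "
from h import *
import cv2
to(.602,-.214,.114,14.5)
a=camera('side')[:,:,::-1][190:290,310:410]
cv2.imwrite('pics/e.png',cv2.resize(a,None,fx=6,fy=6,interpolation=cv2.INTER_CUBIC))"
```

```text
t 4.4 pos [ 0.6025 -0.2151  0.1292] shift mm [ 1.2 -0.2 15.2] rot deg [-0.   -0.   -0.01] F [-0.26  0.42 -2.05] grip 0.011536369480214964 58.35107088088989 q [-0.4   0.2   1.29  0.    1.65 -0.65]
```

View pics/e.png

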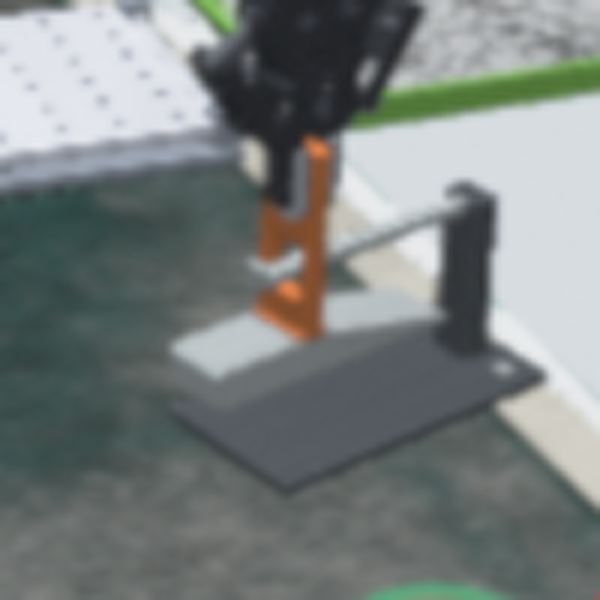

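The wedge is held level and lifted, with the peg (275,265) mid-window. The wrist carries about 2 N, which is its weight. I'll back it out along its -x.

Request:
{"api": "apply_moves", "payload": {
  "plan": [
    {"tx": 0,"ty": -8,"tz": 0,"rx": 0,"ry": 0,"rz": 0,"fingers": 1},
    {"tx": 0,"ty": -14,"tz": 0,"rx": 0,"ry": 0,"rz": 0,"fingers": 1},
    {"tx": 0,"ty": -20,"tz": 0,"rx": 0,"ry": 0,"rz": 0,"fingers": 1},
    {"tx": 0,"ty": -25,"tz": 0,"rx": 0,"ry": 0,"rz": 0,"fingers": 1},
    {"tx": 0,"ty": -25,"tz": 0,"rx": 0,"ry": 0,"rz": 0,"fingers": 1},
    {"tx": 0,"ty": -25,"tz": 0,"rx": 0,"ry": 0,"rz": 0,"fingers": 1},
    {"tx": 0,"ty": -18,"tz": 0,"rx": 0,"ry": 0,"rz": 0,"fingers": 1},
    {"tx": 0,"ty": 0,"tz": 0,"rx": 0,"ry": 0,"rz": 0,"fingers": 1}
  ]
}}

```text
time_s: 5.25
tcp_pos: [0.4698, -0.2496, 0.1294]
tool_rot: [-0.0, 0.613, 0.79, -0.0]
contact_force: [0.2, -0.4, -2.2]
grip_width: 0.0113
grip_force: 59.0
```

```bash
python3 -c "
from h import *
to(.602,-.214,.114,-4.8)"
```

```text
t 5.25 pos [ 0.4698 -0.2496  0.1294] shift mm [  1.7 137.   15.3] rot deg [-0.03  0.03 19.17] F [ 0.23 -0.39 -2.23] grip 0.011275619477954123 58.95631670951843 q [-0.55 -0.09  1.59 -0.    1.64 -0.8 ]
```

Request:
{"api": "apply_moves", "payload": {
  "plan": [
    {"tx": 0,"ty": 0,"tz": -20,"rx": 0,"ry": 0,"rz": 0,"fingers": 1},
    {"tx": 0,"ty": 0,"tz": -30,"rx": 0,"ry": 0,"rz": 0,"fingers": 1},
    {"tx": 0,"ty": 0,"tz": -30,"rx": 0,"ry": 0,"rz": 0,"fingers": 1},
    {"tx": 0,"ty": 0,"tz": -20,"rx": 0,"ry": 0,"rz": 0,"fingers": 1},
    {"tx": 0,"ty": 0,"tz": 0,"rx": 0,"ry": 0,"rz": 4.8,"fingers": 1},
    {"tx": 0,"ty": 0,"tz": 0,"rx": 0,"ry": 0,"rz": 4.8,"fingers": 1},
    {"tx": 0,"ty": 0,"tz": 0,"rx": 0,"ry": 0,"rz": 4.8,"fingers": 1},
    {"tx": 0,"ty": 0,"tz": 0,"rx": 0,"ry": 0,"rz": 4.8,"fingers": 1},
    {"tx": 0,"ty": 0,"tz": 0,"rx": 0,"ry": 0,"rz": 0,"fingers": 1}
  ]
}}

```text
time_s: 6.15
tcp_pos: [0.4722, -0.2487, 0.2291]
tool_rot: [-0.0, 0.736, 0.677, 0.0]
contact_force: [0.3, -0.9, -2.1]
grip_width: 0.0115
grip_force: 58.9
```

```bash
python3 -c "
from h import *
to(.4576,.1785,.229,-4.8)"
```

```text
t 6.15 pos [ 0.4722 -0.2487  0.2291] shift mm [ 4.246e+02 -4.970e+01  2.000e-01] rot deg [ 0.01 -0.01  0.07] F [ 0.28 -0.91 -2.05] grip 0.011499349751454375 58.92131209373474 q [-0.55 -0.09  1.41  0.    1.82 -0.47]
```

Request:
{"api": "apply_moves", "payload": {
  "plan": [
    {"tx": 25,"ty": -4,"tz": 0,"rx": 0,"ry": 0,"rz": 0,"fingers": 1},
    {"tx": 40,"ty": -5,"tz": 0,"rx": 0,"ry": 0,"rz": 0,"fingers": 1},
    {"tx": 40,"ty": -5,"tz": 0,"rx": 0,"ry": 0,"rz": 0,"fingers": 1},
    {"tx": 40,"ty": -5,"tz": 0,"rx": 0,"ry": 0,"rz": 0,"fingers": 1},
    {"tx": 40,"ty": -5,"tz": 0,"rx": 0,"ry": 0,"rz": 0,"fingers": 1},
    {"tx": 40,"ty": -5,"tz": 0,"rx": 0,"ry": 0,"rz": 0,"fingers": 1},
    {"tx": 40,"ty": -5,"tz": 0,"rx": 0,"ry": 0,"rz": 0,"fingers": 1},
    {"tx": 40,"ty": -5,"tz": 0,"rx": 0,"ry": 0,"rz": 0,"fingers": 1},
    {"tx": 40,"ty": -5,"tz": 0,"rx": 0,"ry": 0,"rz": 0,"fingers": 1},
    {"tx": 40,"ty": -4,"tz": 0,"rx": 0,"ry": 0,"rz": 0,"fingers": 1},
    {"tx": 40,"ty": -2,"tz": 0,"rx": 0,"ry": 0,"rz": 0,"fingers": 1},
    {"tx": 0,"ty": 0,"tz": 0,"rx": 0,"ry": 0,"rz": 0,"fingers": 1}
  ]
}}

```text
time_s: 7.35
tcp_pos: [0.4562, 0.1831, 0.2288]
tool_rot: [-0.001, 0.733, 0.681, 0.0]
contact_force: [-0.1, -0.2, -2.6]
grip_width: 0.0114
grip_force: 59.0
```

```bash
python3 -c "
from h import *
to(.4576,.1785,.105,-4.8)"
```

```text
t 7.35 pos [0.4562 0.1831 0.2288] shift mm [ -4.8   1.9 123.8] rot deg [-0.06 -0.11  0.57] F [-0.06 -0.23 -2.6 ] grip 0.01137626936119456 58.964990973472595 q [ 0.31 -0.2   1.52  0.    1.83  0.39]
```

Request:
{"api": "apply_moves", "payload": {
  "plan": [
    {"tx": -2,"ty": 0,"tz": 20,"rx": 0,"ry": 0,"rz": 0,"fingers": 1},
    {"tx": 0,"ty": 0,"tz": 30,"rx": 0,"ry": 0,"rz": 0,"fingers": 1},
    {"tx": 0,"ty": 0,"tz": 30,"rx": 0,"ry": 0,"rz": 0,"fingers": 1},
    {"tx": 0,"ty": 0,"tz": 20,"rx": 0,"ry": 0,"rz": 0,"fingers": 1},
    {"tx": 0,"ty": 0,"tz": 15,"rx": 0,"ry": 0,"rz": 0,"fingers": 1},
    {"tx": 0,"ty": 0,"tz": 8,"rx": 0,"ry": 0,"rz": 0,"fingers": 1},
    {"tx": 0,"ty": 0,"tz": 0,"rx": 0,"ry": 0,"rz": 0,"fingers": 1}
  ]
}}

```text
time_s: 8.05
tcp_pos: [0.4564, 0.1764, 0.1055]
tool_rot: [-0.0, 0.735, 0.678, -0.001]
contact_force: [0.0, -0.7, -1.7]
grip_width: 0.0111
grip_force: 58.9
```

```bash
python3 -c "
from h import *
import cv2
to(.4576,.1785,.0955,-4.8)
a=camera('top')[:,:,::-1][170:260,225:325];b=camera('side')[:,:,::-1][180:270,210:310]
cv2.imwrite('pics/s1.png',camera('side')[:,:,::-1])
cv2.imwrite('pics/f.png',cv2.resize(cv2.vconcat([a,b])if 0 else cv2.hconcat([a,b]),None,fx=4,fy=4*1.0,interpolation=cv2.INTER_CUBIC))"
```

```text
t 8.05 pos [0.4564 0.1764 0.1055] shift mm [ 2.2  1.1 10. ] rot deg [-0.08  0.03  0.11] F [ 0.05 -0.7  -1.68] grip 0.011142145045430455 58.8799774646759 q [ 0.3  -0.2   1.73 -0.    1.61  0.38]
```

View pics/f.png

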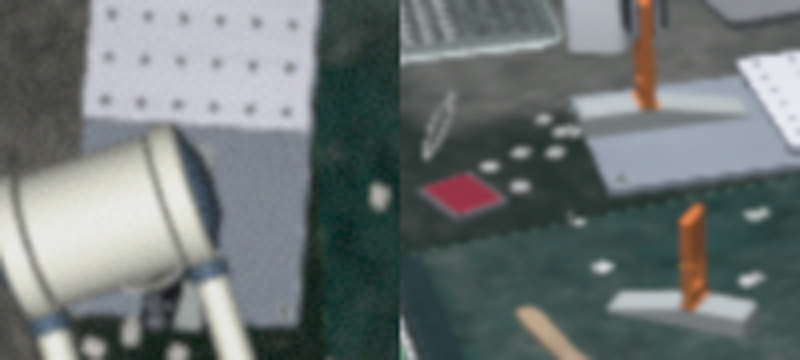

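The wedge sits level above the apron. Its nose (745,105) in the side half is just short of the lip, and the heel (575,105) is over the apron's front edge. I'll check the nose position numerically.

```bash
python3 -c "
from h import *
print(onz('side',210+(748-400+.5)/4-.5,180+(112.5)/4-.5,.020),proj('side',np.array([.5471+.0015,.1688-.018,.020])),210+348.5/4-.5,180+112.5/4-.5)
print('corner', onz('side',210+(583-400)/4,180+134/4,.020), 'pred', .4564-.0598-.0015,.1764+.005-.018)
print('lip near corner', onz('side',210+(797-400)/4,180+147/4,.028))"
```

```text
[0.54982951 0.16784174 0.02      ] [297.94479731 209.60306617] 296.625 207.625
corner [0.40039396 0.17650257 0.02      ] pred 0.39509999999999995 0.16340000000000002
lip near corner [0.55957543 0.06847695 0.028     ]
```

Request:
{"api": "apply_moves", "payload": {
  "plan": [
    {"tx": 2,"ty": 0,"tz": 4,"rx": 0,"ry": 0,"rz": 0,"fingers": 1},
    {"tx": 0,"ty": 0,"tz": 3,"rx": 0,"ry": 0,"rz": 0,"fingers": 1},
    {"tx": 0,"ty": 0,"tz": 1,"rx": 0,"ry": 0,"rz": 0,"fingers": 1},
    {"tx": 0,"ty": 0,"tz": 0,"rx": 0,"ry": 0,"rz": 0,"fingers": 1},
    {"tx": 0,"ty": 0,"tz": 0,"rx": 0,"ry": 0,"rz": 0,"fingers": 1}
  ]
}}

```text
time_s: 8.7
tcp_pos: [0.4568, 0.1787, 0.0983]
tool_rot: [-0.0, 0.736, 0.677, -0.0]
contact_force: [0.9, -0.0, -2.7]
grip_width: 0.0112
grip_force: 59.0
```

Request:
{"api": "apply_moves", "payload": {
  "plan": [
    {"tx": 0,"ty": 0,"tz": 1,"rx": 0,"ry": 0,"rz": 0,"fingers": 1},
    {"tx": 0,"ty": 0,"tz": 1,"rx": 0,"ry": 0,"rz": 0,"fingers": 1},
    {"tx": 0,"ty": 0,"tz": 0,"rx": 0,"ry": 0,"rz": 0,"fingers": 1}
  ]
}}

```text
time_s: 9.0
tcp_pos: [0.457, 0.1788, 0.0966]
tool_rot: [0.0, 0.736, 0.677, 0.0]
contact_force: [-0.7, 0.2, -0.2]
grip_width: 0.0112
grip_force: 59.1
```

Request:
{"api": "apply_moves", "payload": {
  "plan": [
    {"tx": 0,"ty": 0,"tz": 0.7,"rx": 0,"ry": 0,"rz": 0,"fingers": 1},
    {"tx": 0,"ty": 0,"tz": 0,"rx": 0,"ry": 0,"rz": 0,"fingers": 1},
    {"tx": 0,"ty": 0,"tz": 0,"rx": 0,"ry": 0,"rz": 0,"fingers": 1}
  ]
}}

```text
time_s: 9.3
tcp_pos: [0.457, 0.1789, 0.0966]
tool_rot: [0.0, 0.736, 0.678, 0.001]
contact_force: [-2.7, -0.2, 5.4]
grip_width: 0.0113
grip_force: 60.1
```

Request:
{"api": "apply_moves", "payload": {
  "plan": [
    {"tx": 0,"ty": 6,"tz": 0,"rx": 0,"ry": 0,"rz": 0,"fingers": 1},
    {"tx": 0,"ty": 8,"tz": 0,"rx": 0,"ry": 0,"rz": 0,"fingers": 1},
    {"tx": 0,"ty": 8,"tz": 0,"rx": 0,"ry": 0,"rz": 0,"fingers": 1},
    {"tx": 0,"ty": 8,"tz": 0,"rx": 0,"ry": 0,"rz": 0,"fingers": 1},
    {"tx": 0,"ty": 0,"tz": 0,"rx": 0,"ry": 0,"rz": 0,"fingers": 1},
    {"tx": 0,"ty": 0,"tz": 0,"rx": 0,"ry": 0,"rz": 0,"fingers": 1}
  ]
}}

```text
time_s: 9.9
tcp_pos: [0.4878, 0.1764, 0.0967]
tool_rot: [0.001, 0.736, 0.677, 0.001]
contact_force: [2.7, 0.3, 5.5]
grip_width: 0.0112
grip_force: 60.0
```

Pushed 30 mm with no jam. Next 25 mm in small rows.

Request:
{"api": "apply_moves", "payload": {
  "plan": [
    {"tx": 0,"ty": 4,"tz": 0,"rx": 0,"ry": 0,"rz": 0,"fingers": 1},
    {"tx": 0,"ty": 4,"tz": 0,"rx": 0,"ry": 0,"rz": 0,"fingers": 1},
    {"tx": 0,"ty": 4,"tz": 0,"rx": 0,"ry": 0,"rz": 0,"fingers": 1},
    {"tx": 0,"ty": 4,"tz": 0,"rx": 0,"ry": 0,"rz": 0,"fingers": 1},
    {"tx": 0,"ty": 4,"tz": 0,"rx": 0,"ry": 0,"rz": 0,"fingers": 1},
    {"tx": 0,"ty": 3,"tz": 0,"rx": 0,"ry": 0,"rz": 0,"fingers": 1},
    {"tx": 0,"ty": 2,"tz": 0,"rx": 0,"ry": 0,"rz": 0,"fingers": 1},
    {"tx": 0,"ty": 0,"tz": 0,"rx": 0,"ry": 0,"rz": 0,"fingers": 1},
    {"tx": 0,"ty": 0,"tz": 0,"rx": 0,"ry": 0,"rz": 0,"fingers": 1}
  ]
}}

```text
time_s: 10.8
tcp_pos: [0.5104, 0.175, 0.0967]
tool_rot: [-0.001, 0.735, 0.678, -0.0]
contact_force: [-8.2, 1.4, 10.3]
grip_width: 0.0115
grip_force: 60.8
```

```bash
python3 -c "
from h import *
import cv2
to(.5194,.1733,.0955,-4.8)
s1=cv2.imread('pics/s1.png');c=camera('side')[:,:,::-1]
a=s1[180:225,255:355];b=c[180:225,255:355]
cv2.imwrite('pics/g.png',cv2.resize(cv2.vconcat([a,b]),None,fx=6.5,fy=6.5,interpolation=cv2.INTER_CUBIC))"
```

```text
t 10.8 pos [0.5104 0.175  0.0967] shift mm [-0.9  9.1  1.1] rot deg [-0.13 -0.05  0.15] F [-8.23  1.42 10.25] grip 0.01148266132896647 60.83556890487671 q [ 0.27 -0.05  1.62  0.    1.58  0.35]
```

View pics/g.png

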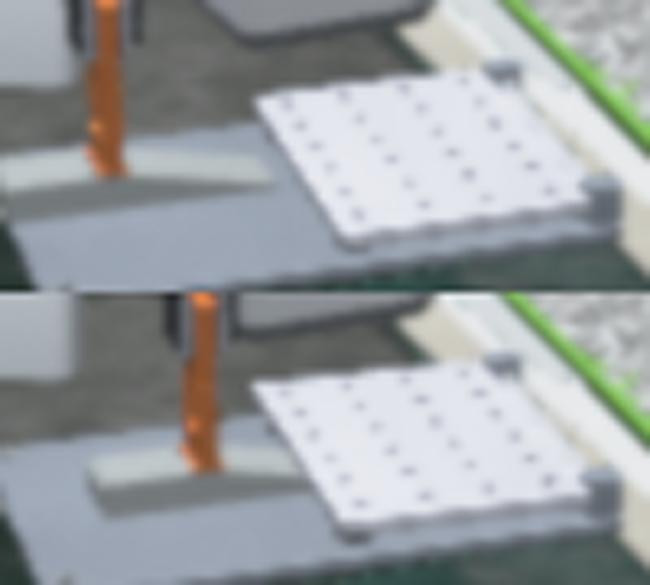

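Top: before; bottom: now. The nose is under the lip and the lip's corners have risen about 1–1.5 px: near (345,240)→(347,232), far (255,100)→(252,90). I'll quantify the lift by fitting the plate's hinge rotation between the two pictures.

```bash
cat > lift.py <<'E'
from h import *
import cv2
s1=cv2.imread('pics/s1.png').astype(np.float32)
c=np.mean([camera('side')[:,:,::-1].astype(np.float32) for _ in range(4)],0)
f=np.array([.5632,.1696,0]);a=np.radians(-4.8);ex=np.array([np.cos(a),np.sin(a),0]);ey=np.array([-ex[1],ex[0],0])
def q(h):
    t=np.arcsin(h/150);P=[]
    for x in (0,.14):
        for y in (-.093,.093):
            d=150-x*1e3; P.append(proj('side',f+ex*(.15-d/1e3*np.cos(t)-.005*np.sin(t))+ey*y+[0,0,.023+.005*np.cos(t)+d/1e3*np.sin(t)]))
    return np.float32(P)
m=np.zeros(s1.shape[:2],np.uint8);p=q(0)
g0=p.mean(0);hull=cv2.convexHull((g0+(p-g0)*1.04).astype(np.float32)).astype(int);cv2.fillConvexPoly(m,hull,1)
b=lambda I:cv2.GaussianBlur(I,(0,0),.6)
hs=np.arange(-2,12.1,.5);e=[]
for h in hs:
    w=cv2.warpPerspective(b(c),cv2.getPerspectiveTransform(p,q(h)),(640,400),flags=cv2.INTER_CUBIC|cv2.WARP_INVERSE_MAP)
    e.append((np.abs(w-b(s1))[m>0]**2).mean())
print('lift mm',hs[np.argmin(e)],np.round(e[::2],1))
E
python3 lift.py
```

```text
lift mm 3.5 [177.3 130.4  80.5  45.1  27.8  20.1  22.3  37.5  63.8  98.  141.4 193.7
 251.9 314.2 382.9]
```

Measured lift is 3.5 mm, against 3.3 mm expected from the geometry. I'll push 7 mm more.

Request:
{"api": "apply_moves", "payload": {
  "plan": [
    {"tx": 0,"ty": 2,"tz": 0,"rx": 0,"ry": 0,"rz": 0,"fingers": 1},
    {"tx": 0,"ty": 2,"tz": 0,"rx": 0,"ry": 0,"rz": 0,"fingers": 1},
    {"tx": 0,"ty": 2,"tz": 0,"rx": 0,"ry": 0,"rz": 0,"fingers": 1},
    {"tx": 0,"ty": 1,"tz": 0,"rx": 0,"ry": 0,"rz": 0,"fingers": 1},
    {"tx": 0,"ty": 0,"tz": 0,"rx": 0,"ry": 0,"rz": 0,"fingers": 1},
    {"tx": 0,"ty": 0,"tz": 0,"rx": 0,"ry": 0,"rz": 0,"fingers": 1},
    {"tx": 0,"ty": 0,"tz": 0,"rx": 0,"ry": 0,"rz": 0,"fingers": 1}
  ]
}}

```text
time_s: 11.75
tcp_pos: [0.5172, 0.1744, 0.0967]
tool_rot: [-0.001, 0.735, 0.678, -0.0]
contact_force: [-8.5, 0.3, 9.1]
grip_width: 0.0109
grip_force: 60.9
```

```bash
python3 lift.py; python3 -c "
from h import *
to(.5194,.1733,.0955,-4.8)"
```

```text
lift mm 4.5 [264.6 208.1 142.   88.8  57.7  34.8  20.1  17.7  28.4  49.6  80.8 123.3
 173.2 228.9 292.3]
t 11.95 pos [0.5172 0.1744 0.0967] shift mm [-0.9  2.3  1.2] rot deg [-0.14 -0.05  0.15] F [-8.3   1.   10.14] grip 0.011585243501495705 60.896140336990356 q [ 0.26 -0.04  1.6   0.    1.58  0.34]
```

The lift is about 4.8 mm, the wedge is seated and square, the nose is about 45 mm under the lip, and the forces are steady. Handing in.

```bash
python3 -c "
from rig import robot
print(robot.job_done())"
```

```text
the job is handed in; nothing more can be done
None
```

I handed the job in with the wedge still gripped, its sole on the apron and its nose about 45 mm under the middle of the lip, holding the plate about 4.5–5 mm off its pads; the verdict was not shown.

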